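# Clear the repair mat: spent cell first, then like with like

## Robot

A 6-joint arm with a two-finger parallel gripper is mounted at the origin on the work surface. World frame = base frame: x ahead of the robot, y to its left, z up, the work surface at z = 0. Lengths are in m, angles in rad, forces in N, time in s.
With the tool pointing down it reaches from about 0.35 to 0.775 m from the base axis. Payload 5.5 kg.
Tool frame: the origin (TCP) lies at the very end of the fingers, on their centre line; the grasp point (between the pads) lies 19 mm behind it; x points along the fingers, y is the direction in which the jaws open and shut, and the axes are right-handed (so a half turn about x gives the same grasp; the last joint's range is limited). The gripper opens to 85 mm and grips with 20 to 120 N. Pads are 22 mm wide; open, the fingers measure 114 mm over their backs; the gripper's body (76 mm by 85 mm) begins 54 mm behind the grasp point. The pads swing forward as they close: fully open they stand 13 mm farther back than shut.
Start: joints at [0.991, 0.313, 0.046, 1.304, 0, 1.431], TCP at [0.245, 0.52, 0.231] pointing down, gripper open.
Joint ranges: [-2.76, 2.76], [-0.86, 1.69], [-1.03, 1.26], [-2.2, 2.34], [-1.47, 1.5], [-3.14, 3.14]. Speed limits (rad/s): [2.57, 2.57, 3.14, 3.14, 3.14, 3.14].

## Interface

Orientations are given as a unit quaternion [w, x, y, z].
In Python, from workcell import readout, cams, env, finder gives the robot as it stands.
- The arm moves only by the tool drive_tool, never from a script. Its argument "moves" is a list that holds one entry, the list of rows, each a list of 7 numbers: the shift along the tool's x, y, z in m, then the turn, a rotation vector about the tool's x, y, z in rad, then the closure in counts, from 0 (fully open) to 255 (shut). A call has exactly 5 rows; each row is the pose to reach, as a shift and turn from the pose measured when the call began, along the tool's axes at that moment; what a row does not reach only later rows make up. A row lasts 1/8 s, in which the tool goes at most 62.5 mm and 10.7 degrees, less where a joint would pass 70% of its speed; a pose out of reach is approached as far as the arm can. A call with a gripper value outside its range is refused whole. The fingers move at their own pace and stop on an object; "squeeze" is the grip in N (left out, the last holds). Time passes only in rows, so rows that repeat a pose let the fingers close, or fill a call up. It gives the time, the measured TCP pose, the force and the opening at its end, in the units of the state.
- readout.get_state(): the state, without advancing time (a new reading comes with each control period).
- cams.read_camera(name): name is "scene" or "top"; returns the picture (420x560x3 uint8, blue, green, red); there is no depth.
- cams.camera_params(name): a dict with "mtx" (3x3 intrinsics, pixels), "R" (3x3) and "t" (3): a world point X has camera coordinates R X + t. Camera axes: x right, y down, z forward; pixel columns grow to the right and rows downward; lengths in m; the calibration is good to about 2 mm. A picture is of the moment at which its call begins. camera_params takes no time and is no camera call.
- env.hand_in(): hands the job in, once; it reports no verdict.
Trained networks look in the newest picture that a camera, given by its name, has taken for a name from the list of things; names that differ only in an ending like _2 or _b are one class to them, and where a whole thing is asked for, a point or a joint stands for the part that bears it (a point fixed in the world has none). Each returns a list of dicts, best first, with "conf" (0 to 1); they miss things now and then, are a little off and sometimes report something else, mostly with a low value. They report only what shows in the picture. A call takes as long as a camera call.
- finder.regions_of(camera, name): "pixels" (420x560 bool, what is visible of it) and "point" ([column, row] in pixels, amid what is visible of it).
The state is a dict: "clock": time; "joint_pos": joint angles; "qvel": joint speeds; "tau": joint torques, N m; "tcp_pos": TCP position; "orientation": TCP orientation; "wrist_force": force on the tool from outside, world axes, zero at the start; "ft_torque": the same for the moment, N m; "finger_gap": finger opening in m.
Only numpy, scipy, OpenCV 4.12 (cv2) and the standard library are available. Lean on these libraries where they do the work, as an engineer would, in place of code of your own. Each camera call takes 0.05 s, during which the arm holds its last target.

## Task

Clear the repair mat. First of all, before moving any other part, put the spent battery cell through the port in the top of the steel-lidded box, touching the port's rim with neither the cell nor the gripper. Then set (do not drop) each of the heat sink, the fan and the loudspeaker upright and flat in the empty half of the tray that already holds a sample of its kind, and leave the bottle and the screwdriver where they are.

Things in the scene. Friction and masses are not known exactly. Their poses are not given: they have to be found in the camera images.
- cell: spent round battery cell, plain grey with a steel band and steel top, standing upright on the blue mat (fixed, 2 mm thick; the other loose parts stand on it too): 33 mm diameter, 61 mm tall including a small steel nub, about 130 g. Origin: centre of its underside, z up along its axis. It may fall freely once released in the port.
- heatsink: finned aluminium heat sink, square block 40 x 40 mm, 28 mm tall, about 90 g, fins up and running along its x, loose on the mat; can be gripped across either pair of sides. Origin: centre of the underside, z up.
- fan: small axial cooling fan, square black frame 40 x 40 mm, 28 mm tall, about 45 g, rotor facing up, loose on the mat; gripped by its sides. Origin: centre of the underside, z up.
- speaker: round loudspeaker, cone up, loose on the mat, 28 mm tall, about 80 g: a steel basket of 50 mm diameter from 11 to 28 mm above its underside, on a magnet of 36 mm diameter. Grip it by the basket. Origin: centre of the underside, z up.
- tray_heatsink: low open tray, grey, 150 long (its x) by 120 wide (its y), fixed to the bench; walls 3 mm thick, rim 16 mm and inner floor 3 mm above the bench. Origin: centre of the underside. A sample heat sink is fixed in its +x half, centred at x = +42 mm, its top 31 mm above the bench; the -x half is empty, and the middle of that empty space is at x = -27 mm, y = 0.
- tray_fan: low open tray, grey, 150 long (its x) by 120 wide (its y), fixed to the bench; walls 3 mm thick, rim 16 mm and inner floor 3 mm above the bench. Origin: centre of the underside. A sample fan is fixed in its +x half, centred at x = +42 mm, its top 31 mm above the bench; the -x half is empty, and the middle of that empty space is at x = -27 mm, y = 0.
- tray_speaker: low open tray, grey, 150 long (its x) by 120 wide (its y), fixed to the bench; walls 3 mm thick, rim 16 mm and inner floor 3 mm above the bench. Origin: centre of the underside. A sample loudspeaker is fixed in its +x half, centred at x = +42 mm, its top 31 mm above the bench; the -x half is empty, and the middle of that empty space is at x = -27 mm, y = 0.
- port: flat steel lid, with a square port, of a closed grey box fixed to the bench, 120 x 120 mm and 86 mm tall in all. Origin: the centre of the port, level with the lid's upper face (86 mm above the bench), z up. The port is 72 x 72 mm, sides along x and y, through the 6 mm thick lid; the box's inner floor is 82 mm below the origin and the space inside is 112 x 112 mm.
- bottle: bystander: white solvent bottle, black cap, 52 mm diameter, 110 mm tall, standing. Origin: centre of the underside. To be left alone.
- screwdriver: bystander: black-handled screwdriver, 130 mm long, lying on the bench beyond the trays, pointing away from the robot, up to 26 mm tall. Origin: under the middle of its length, on the bench. To be left alone.

How it is judged:
By the outcome, as a careful person would: the job done as asked, in the order asked, and still so for the second after the job is handed in, with the robot touching nothing.
It also fails if it takes over 88 s, if anything falls off the work surface, if the arm or the gripper's body presses on something with over 40 N, if the wrist force passes 120 N, or if a joint passes its speed limit or range.

## Working session

There is one attempt and no reset: what is moved stays moved. The work goes in short steps, Python scripts to look and compute and a tool call to move; the robot and the scene stay as the last step left them, time stands still between calls to the robot, and variables do not carry over. Pictures are saved under pics/ and viewed, and the job is handed in when it is done.

Besides the shell and the picture viewer there is one more tool, called after "Request:" as a command line: name --argument value ..., lists and objects as JSON in quotes. drive_tool: Moves the arm, as the interface text tells. Its arguments: {"type":"object","properties":{"moves":{"type":"array"},"squeeze":{"type":"number"}},"required":["moves"]}

```bash
ls; mkdir -p pics; python3 - <<'E'
from workcell import readout, cams, env, finder
import cv2
for n in("scene","top"):
    cv2.imwrite(f"pics/{n}0.png",cams.read_camera(n))
    p=cams.camera_params(n);print(n,p)
print(readout.get_state())
E
```

```text
pics
scene {'mtx': array([[408.92889394,   0.        , 276.07050274],
       [  0.        , 408.92889394, 213.03501113],
       [  0.        ,   0.        ,   1.        ]]), 'R': array([[ 0.56813969,  0.82274346, -0.01762058],
       [ 0.57856969, -0.41457076, -0.70241598],
       [-0.58521313,  0.38887566, -0.71154853]]), 't': array([-0.31895263, -0.28309749,  1.37544293])}
top {'mtx': array([[515.62822876,   0.        , 281.50389987],
       [  0.        , 515.62822876, 206.27565628],
       [  0.        ,   0.        ,   1.        ]]), 'R': array([[-0.02643676, -0.99943652,  0.02068182],
       [-0.99588216,  0.02453675, -0.08727359],
       [ 0.08671695, -0.02290389, -0.99596967]]), 't': array([0.00178568, 0.57722127, 1.07160381])}
{'clock': 0.1, 'joint_pos': array([9.91409721e-01, 3.13892834e-01, 4.51051463e-02, 1.30359211e+00,
       1.31773494e-05, 1.43121899e+00]), 'qvel': array([ 0.00141608, -0.00227631,  0.00247087, -0.00063844,  0.00011632,
       -0.00083049]), 'tau': array([ 3.02460234e-03, -4.81726241e+01,  2.99243939e+01,  1.27433095e-02,
       -1.05255435e-04, -3.36529183e-05]), 'tcp_pos': array([0.24456334, 0.51990618, 0.23052164]), 'orientation': array([ 0.68987689,  0.15372337,  0.69027951, -0.15476821]), 'wrist_force': array([0.04302915, 0.10968697, 0.56522354]), 'ft_torque': array([0.01779352, 0.03671693, 0.04108171]), 'finger_gap': 0.08557696510365911}
```

View pics/top0.png

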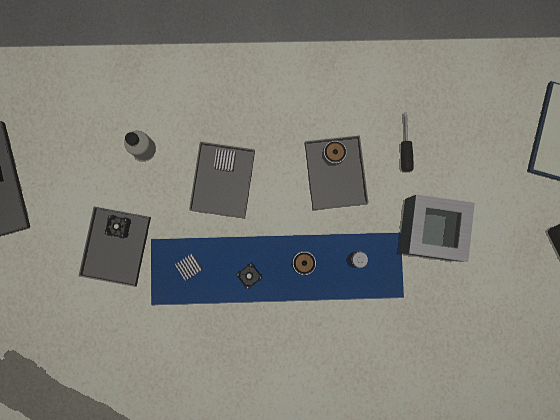

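View pics/scene0.png

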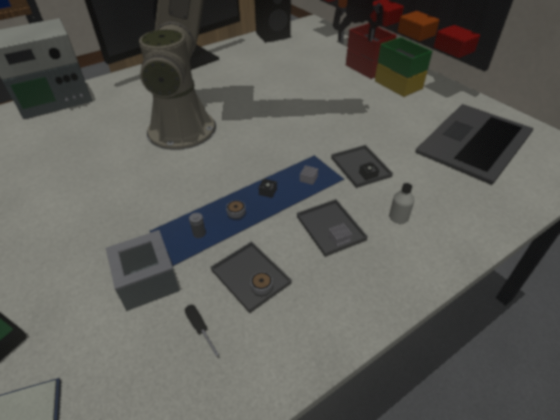

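```bash
python3 - <<'E'
from workcell import readout, cams, env, finder
import cv2,numpy as np,pickle
out={}
ims={}
for n in("top","scene"):
    im=cams.read_camera(n);ims[n]=im;vis=im.copy()
    for k in "cell heatsink fan speaker tray_heatsink tray_fan tray_speaker port bottle".split():
        r=finder.regions_of(n,k);out[n,k]=r
        print(n,k,[(round(float(q['conf']),2),np.round(q['point']).tolist(),int(q['pixels'].sum())) for q in r[:5]])
        for q in r[:3]:
            c,_=cv2.findContours(q['pixels'].astype(np.uint8),0,1);cv2.drawContours(vis,c,-1,(0,0,255) if q is r[0] else (0,255,255),1)
    cv2.imwrite(f"pics/{n}_m.png",vis)
pickle.dump((out,ims),open("m.pkl","wb"))
print(readout.get_state()['clock'])
E
```

```text
top cell [(0.56, [358.0, 256.0], 265)]
top heatsink [(0.75, [191.0, 267.0], 377)]
top fan [(0.75, [249.0, 275.0], 388)]
top speaker [(0.82, [305.0, 264.0], 445), (0.38, [112.0, 244.0], 4208), (0.26, [252.0, 277.0], 359)]
top tray_heatsink [(0.62, [223.0, 178.0], 3909)]
top tray_fan [(0.86, [111.0, 245.0], 4163)]
top tray_speaker [(0.64, [335.0, 174.0], 3868)]
top port [(0.66, [426.0, 222.0], 2288)]
top bottle [(0.9, [137.0, 144.0], 711), (0.5, [251.0, 274.0], 433)]
scene cell [(0.64, [196.0, 226.0], 279)]
scene heatsink [(0.48, [309.0, 171.0], 227)]
scene fan [(0.78, [272.0, 188.0], 277)]
scene speaker [(0.7, [232.0, 208.0], 285)]
scene tray_heatsink [(0.94, [330.0, 228.0], 2396)]
scene tray_fan [(0.7, [360.0, 166.0], 1590)]
scene tray_speaker [(0.96, [251.0, 278.0], 3130), (0.22, [195.0, 323.0], 489)]
scene port [(0.56, [141.0, 272.0], 1911)]
scene bottle [(0.91, [402.0, 207.0], 734)]
1.1
```

```bash
python3 - <<'E'
import cv2
for n,(a,b,c,d) in {"top":(75,380,130,480),"scene":(140,320,100,400)}.items():
    im=cv2.imread(f"pics/{n}_m.png")
    k=2.2 if n=="top" else 2.6
    s=im[a:b,c:d] if n=="scene" else im[120:310,80:440]
    cv2.imwrite(f"pics/{n}_mz.png",cv2.resize(s,None,fx=k,fy=k,interpolation=2))
E
```

```text
(no output)
```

View pics/top_mz.png

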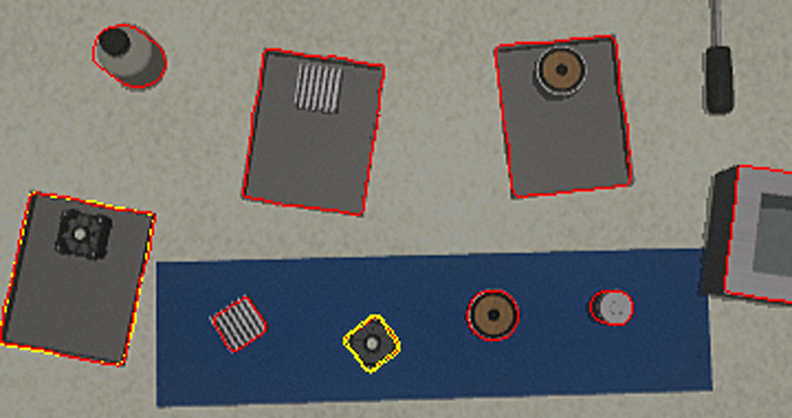

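View pics/scene_mz.png

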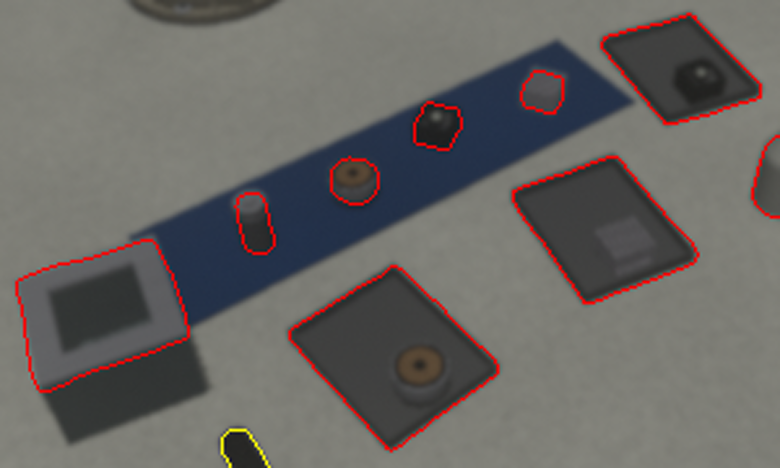

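```bash
cat > fit.py <<'E'
import cv2,numpy as np
from scipy.optimize import minimize
from workcell import cams
P={n:cams.camera_params(n) for n in("top","scene")}
def proj(n,X):
    p=P[n];c=X@p["R"].T+p["t"];u=c@p["mtx"].T;return u[:,:2]/u[:,2:]
def back(n,uv,z):
    p=P[n];d=p["R"].T@np.linalg.inv(p["mtx"])@np.array([*uv,1.]);o=-p["R"].T@p["t"];return o+d*(z-o[2])/d[2]
def box(cx,cy,lx,ly,z0,z1):
    return np.array([[cx+sx*lx/2,cy+sy*ly/2,z] for sx in(-1,1) for sy in(-1,1) for z in(z0,z1)])
def cyl(r,z0,z1):
    a=np.linspace(0,2*np.pi,48,endpoint=False)
    return np.vstack([np.c_[r*np.cos(a),r*np.sin(a),0*a+z] for z in(z0,z1)])
def model(k,mz=.002):
    if k=="cell":return [np.vstack([cyl(.0165,0,.058)])+[0,0,mz]]
    if k in("heatsink","fan"):return [box(0,0,.04,.04,mz,mz+.028)]
    if k=="speaker":return [cyl(.025,.011,.028)+[0,0,mz],cyl(.018,0,.02)+[0,0,mz]]
    if k=="port":return [box(0,0,.12,.12,.080,.086)]
    if k=="bottle":return [cyl(.026,0,.08),np.vstack([cyl(.026,.07,.08),cyl(.012,.11,.11)])]
    s=[box(0,0,.15,.12,0,.016)]
    if k!="tray_speaker":s.append(box(.042,0,.04,.04,.003,.031))
    else:s.append(cyl(.025,.014,.031)+[.042,0,0])
    return s
S=4
def sil(n,M,q):
    m=np.zeros((420*S,560*S),np.uint8);c,s=np.cos(q[2]),np.sin(q[2])
    R=np.array([[c,-s,0],[s,c,0],[0,0,1]])
    for X in M:
        uv=(proj(n,X@R.T+[q[0],q[1],0])+.5)*S-.5
        h=cv2.convexHull(uv.astype(np.float32))
        cv2.fillConvexPoly(m,np.round(h*16).astype(np.int32),255,shift=4)
    return m
def fit(masks,k,q0,round_=False,mz=.002):
    M=model(k,mz);big={n:cv2.resize(m.astype(np.uint8)*255,None,fx=S,fy=S,interpolation=cv2.INTER_LINEAR)>127 for n,m in masks.items()}
    def cost(q):
        q=np.array(q)
        if round_: q=np.array([q[0],q[1],0.])
        t=0
        for n,b in big.items():
            m=sil(n,M,q)>127
            t+=np.count_nonzero(m^b)/np.sqrt(b.sum())
        return t
    d=2 if round_ else 3
    q0=np.array(q0[:d],float);best=None
    for _ in range(2):
        sx=np.vstack([q0]+[q0+np.eye(d)[i]*[.008,.008,.15][i] for i in range(d)])
        r=minimize(cost,q0,method="Nelder-Mead",options=dict(initial_simplex=sx,xatol=5e-5,fatol=1e-4,maxiter=150));q0=r.x
    return r.x,r.fun
E
cat > run.py <<'E'
import pickle;from fit import *
out,_=pickle.load(open("m.pkl","rb"))
for k in "cell heatsink fan speaker tray_heatsink tray_fan tray_speaker port bottle".split():
    rd=k in("cell","speaker","bottle")
    m={n:out[n,k][0]["pixels"] for n in("top","scene")}
    ys,xs=np.nonzero(m["top"])
    hz={"cell":.03,"port":.083,"bottle":.05}.get(k,.015)
    g=back("top",[xs.mean(),ys.mean()],hz)
    cands=[]
    for y in ([0] if rd else [0,.3,.6] if k in("heatsink","fan") else [-.15,.15]):
        cands.append(fit(m,k,[g[0],g[1],y],rd))
    b=min(cands,key=lambda c:c[1])
    s=[np.round(fit({n:m[n]},k,[*b[0],0],rd)[0],4).tolist() for n in m]
    print(k,np.round(b[0],4).tolist(),round(b[1],3),"top",s[0],"scene",s[1],flush=True)
E
time python3 run.py
```

```text
cell [0.4606, -0.169] 15.63 top [0.4606, -0.1693] scene [0.4608, -0.1672]
heatsink [0.4543, 0.1866, 0.5825] 19.663 top [0.454, 0.1867, 0.545] scene [0.4542, 0.1866, 0.6902]
fan [0.4327, 0.0602, 0.6058] 10.328 top [0.4324, 0.0599, 0.629] scene [0.4336, 0.0609, 0.6354]
speaker [0.4565, -0.0562] 10.274 top [0.4561, -0.0565] scene [0.4563, -0.0549]
tray_heatsink [0.6403, 0.1145, -0.1714] 12.533 top [0.6399, 0.1135, -0.1641] scene [0.6407, 0.1156, -0.1649]
tray_fan [0.5029, 0.3448, -0.219] 11.615 top [0.5026, 0.3444, -0.2171] scene [0.5034, 0.3455, -0.2109]
tray_speaker [0.6497, -0.1328, 0.0871] 13.368 top [0.6496, -0.1335, 0.0841] scene [0.6498, -0.1317, 0.0874]
port [0.521, -0.3327, -0.173] 191.06 top [0.5208, -0.333, -0.1714] scene [0.5212, -0.332, -0.1769]
bottle [0.7127, 0.285] 28.644 top [0.7113, 0.2841] scene [0.7132, 0.2845]
real	1m11.659s
user	0m56.559s
sys	0m14.520s
```

```bash
cat > h.py <<'E'
import sys,json,numpy as np
from scipy.spatial.transform import Rotation as Ro
from workcell import readout
def R_of(q): return Ro.from_quat([q[1],q[2],q[3],q[0]])
def down(yaw): # jaw(y) dir yaw, x down
    y=np.array([np.cos(yaw),np.sin(yaw),0]);x=np.array([0,0,-1.]);return Ro.from_matrix(np.c_[x,y,np.cross(x,y)])
s=readout.get_state();R=R_of(s["orientation"]);p=s["tcp_pos"];M=R.as_matrix()
yaw=np.arctan2(M[1,1],M[0,1]);j=s["joint_pos"]
print("t",round(s["clock"],2),"p",np.round(p,4),"yaw",round(yaw,3),"tilt",np.round(M[:2,0],4),"gap",round(s["finger_gap"],4),"F",np.round(s["wrist_force"],1),"j",np.round(j,2))
# args: x,y,z,yaw ... ; yaw mod pi -> nearest; 'k' keep
for a in sys.argv[1:]:
    v=a.split(",");t=np.array([float(u) for u in v[:3]])
    yt=yaw if v[3]=="k" else float(v[3])
    if v[3]!="k" and len(v)<5: yt=yaw+((yt-yaw+np.pi/2)%np.pi-np.pi/2)
    d=M.T@(t-p);r=(R.inv()*down(yt)).as_rotvec()
    j6=j[5]-(yt-yaw)+(np.arctan2(t[1],t[0])-np.arctan2(p[1],p[0]))
    print(a,"shift",np.round(d,4).tolist(),"rot",np.round(r,3).tolist(),"yawT",round(yt,3),"j6pred",round(j6,2))
E
python3 h.py .40,.28,.2,-.173 .46,.05,.17,-.173 .4606,-.169,.13,-.173 .4606,-.169,.13,1.398
```

```text
t 1.1 p [0.2449 0.5203 0.2313] yaw 1.131 tilt [0.0001 0.0001] gap 0.0855 F [ 0.3 -0.5  0.8] j [ 0.99  0.31  0.05  1.3  -0.    1.43]
.40,.28,.2,-.173 shift [0.0313, -0.1514, 0.2427] rot [1.304, -0.0, -0.0] yawT -0.173 j6pred 2.21
.46,.05,.17,-.173 shift [0.0613, -0.334, 0.3949] rot [1.304, -0.0, -0.0] yawT -0.173 j6pred 1.71
.4606,-.169,.13,-.173 shift [0.1013, -0.5319, 0.4887] rot [1.304, -0.0, -0.0] yawT -0.173 j6pred 1.25
.4606,-.169,.13,1.398 shift [0.1013, -0.5319, 0.4887] rot [-0.267, 0.0, -0.0] yawT 1.398 j6pred -0.32
```

Request:
drive_tool --moves '[[[0.006, -0.03, 0.048, -0.05, 0, 0, 0], [0.012, -0.06, 0.096, -0.1, 0, 0, 0], [0.018, -0.09, 0.144, -0.16, 0, 0, 0], [0.025, -0.12, 0.193, -0.21, 0, 0, 0], [0.031, -0.151, 0.243, -0.267, 0, 0, 0]]]' --squeeze 40

```text
clock: 1.72
tcp_pos: [0.4013, 0.2788, 0.2003]
orientation: [0.705, 0.06, 0.704, -0.06]
wrist_force: [0.8, 0.5, -0.2]
finger_gap: 0.0857
```

```bash
python3 h.py .46,.02,.16,1.398
```

```text
t 1.73 p [0.4013 0.2788 0.2003] yaw 1.4 tilt [0.0009 0.0005] gap 0.0857 F [ 0.8  0.5 -0.2] j [ 0.44  0.16 -0.23  1.18  0.    0.61]
.46,.02,.16,1.398 shift [0.0403, -0.2451, 0.1018] rot [0.002, 0.001, -0.001] yawT 1.398 j6pred 0.05
```

Request:
drive_tool --moves '[[[0.008, -0.049, 0.02, 0, 0, 0, 0], [0.016, -0.098, 0.041, 0, 0, 0, 0], [0.024, -0.147, 0.061, 0, 0, 0, 0], [0.032, -0.196, 0.081, 0, 0, 0, 0], [0.04, -0.245, 0.102, 0.002, 0, 0, 0]]]'

```text
clock: 2.35
tcp_pos: [0.4605, 0.0183, 0.1603]
orientation: [0.705, 0.061, 0.704, -0.061]
wrist_force: [1.4, 0.4, 0.6]
finger_gap: 0.0854
```

```bash
python3 h.py .4606,-.1690,.11,1.398
```

```text
t 2.35 p [0.4605 0.0183 0.1603] yaw 1.398 tilt [0.0017 0.0004] gap 0.0854 F [1.4 0.4 0.6] j [-0.14  0.13 -0.37  1.07  0.    0.04]
.4606,-.1690,.11,1.398 shift [0.0502, -0.1845, 0.0322] rot [0.0, 0.002, -0.001] yawT 1.398 j6pred -0.35
```

Request:
drive_tool --moves '[[[0.01, -0.046, 0.008, 0, 0, 0, 0], [0.02, -0.092, 0.016, 0, 0, 0, 0], [0.035, -0.138, 0.024, 0, 0.001, 0, 0], [0.05, -0.1845, 0.032, 0, 0.002, 0, 0], [0.05, -0.1845, 0.032, 0, 0.002, 0, 0]]]'

```text
clock: 2.98
tcp_pos: [0.4601, -0.1716, 0.1093]
orientation: [0.704, 0.063, 0.705, -0.062]
wrist_force: [0.1, 0.9, -0.3]
finger_gap: 0.0856
```

```bash
python3 h.py .4606,-.1690,.031,1.398; python3 - <<'E'
from workcell import cams;import cv2,numpy as np
a=cams.read_camera("top")[150:330,230:480];b=cams.read_camera("scene")[130:310,100:350]
cv2.imwrite("pics/a1.png",cv2.resize(np.vstack([a,b]),None,fx=1.65,fy=1.65))
E
```

```text
t 2.98 p [ 0.4601 -0.1716  0.1093] yaw 1.393 tilt [-0.001   0.0009] gap 0.0856 F [ 0.1  0.9 -0.3] j [-0.52  0.23 -0.38  0.96  0.   -0.34]
.4606,-.1690,.031,1.398 shift [0.0783, 0.0026, 0.0002] rot [-0.005, -0.001, -0.001] yawT 1.398 j6pred -0.34
```

View pics/a1.png

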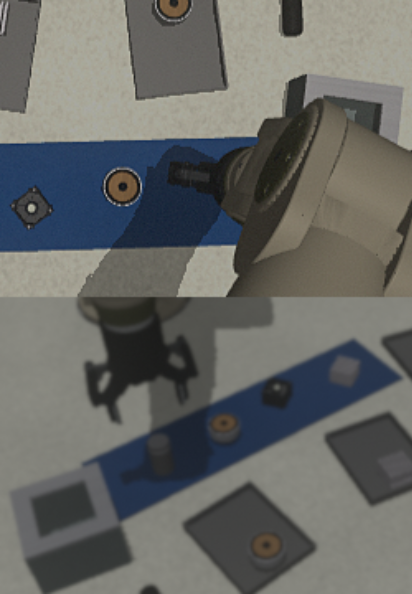

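The gripper stands above the cell (lower crop: fingers at about (113,415) and (190,370), cell top at (160,440)), aligned as computed. I'll descend and close.

Request:
drive_tool --moves '[[[0.026, 0.0026, 0, -0.004, 0, 0, 0], [0.052, 0.0026, 0, -0.004, 0, 0, 0], [0.078, 0.0026, 0, -0.004, 0, 0, 0], [0.078, 0.0026, 0, -0.004, 0, 0, 80], [0.078, 0.0026, 0, -0.004, 0, 0, 140]]]' --squeeze 35

```text
clock: 3.7
tcp_pos: [0.4612, -0.1657, 0.0332]
orientation: [0.705, 0.06, 0.705, -0.059]
wrist_force: [-0.3, -0.6, -0.7]
finger_gap: 0.0517
```

Request:
drive_tool --moves '[[[0, 0, 0, 0, 0, 0, 200], [0, 0, 0, 0, 0, 0, 230], [0, 0, 0, 0, 0, 0, 230], [0, 0, 0, 0, 0, 0, 230], [0, 0, 0, 0, 0, 0, 230]]]'

```text
clock: 4.32
tcp_pos: [0.4624, -0.1661, 0.0346]
orientation: [0.706, 0.06, 0.704, -0.059]
wrist_force: [-0.4, 0.0, 6.8]
finger_gap: 0.032
```

```bash
python3 h.py .4606,-.1690,.15,1.398
```

```text
t 4.33 p [ 0.4624 -0.1661  0.0346] yaw 1.402 tilt [0.0029 0.0005] gap 0.032 F [-0.4  0.   6.8] j [-0.51  0.31 -0.49  0.78  0.   -0.34]
.4606,-.1690,.15,1.398 shift [-0.1154, -0.003, -0.0009] rot [0.004, 0.003, -0.001] yawT 1.398 j6pred -0.34
```

Request:
drive_tool --moves '[[[-0.03, 0, 0, 0, 0, 0, 230], [-0.06, 0, 0, 0, 0, 0, 230], [-0.09, 0, 0, 0, 0, 0, 230], [-0.12, 0, 0, 0, 0.003, 0, 230], [-0.12, 0, 0, 0, 0.003, 0, 230]]]'

```text
clock: 4.95
tcp_pos: [0.4636, -0.1671, 0.157]
orientation: [0.706, 0.059, 0.703, -0.06]
wrist_force: [1.1, -0.5, -1.9]
finger_gap: 0.0318
```

```bash
python3 h.py .521,-.3327,.15,1.398;sleep 0; python3 h.py; python3 - <<'E'
from workcell import cams;import cv2,numpy as np
b=cams.read_camera("scene")[100:310,100:350]
cv2.imwrite("pics/a2.png",cv2.resize(b,None,fx=2.5,fy=2.5))
E
```

```text
t 4.95 p [ 0.4636 -0.1671  0.157 ] yaw 1.402 tilt [ 0.0045 -0.0014] gap 0.0318 F [ 1.1 -0.5 -1.9] j [-0.51  0.19 -0.3   1.07  0.   -0.34]
.521,-.3327,.15,1.398 shift [0.0074, -0.1536, 0.0844] rot [0.004, 0.005, 0.001] yawT 1.398 j6pred -0.56
t 4.95 p [ 0.4636 -0.1671  0.157 ] yaw 1.402 tilt [ 0.0045 -0.0014] gap 0.0318 F [ 1.1 -0.5 -1.9] j [-0.51  0.19 -0.3   1.07  0.   -0.34]
```

View pics/a2.png

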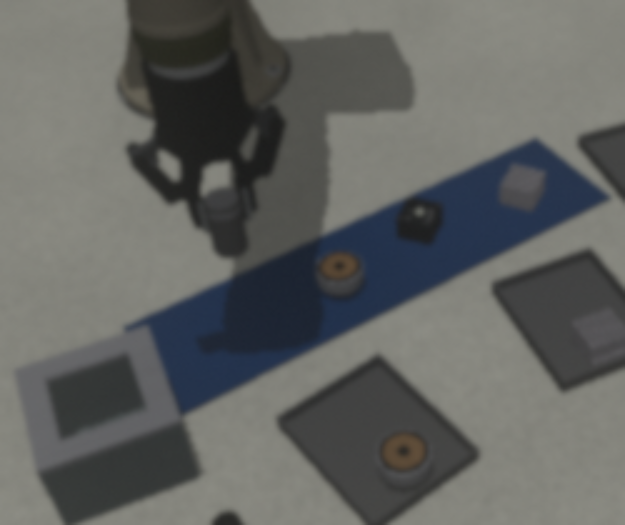

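The picture shows the cell upright in the jaws (crop (225,220)), clear of the mat.

Request:
drive_tool --moves '[[[0, -0.038, 0.021, 0, 0, 0, 230], [0, -0.077, 0.042, 0, 0, 0, 230], [0, -0.115, 0.063, 0, 0.004, 0, 230], [0, -0.1536, 0.0844, 0.004, 0.005, 0, 230], [0, -0.1536, 0.0844, 0.004, 0.005, 0, 230]]]'

```text
clock: 5.62
tcp_pos: [0.5198, -0.3346, 0.1526]
orientation: [0.703, 0.063, 0.706, -0.062]
wrist_force: [-0.5, 0.5, -1.0]
finger_gap: 0.032
```

```bash
python3 h.py .521,-.3327,.096,1.398; python3 - <<'E'
from workcell import cams;import cv2,numpy as np
b=cams.read_camera("scene")[130:340,60:310]
cv2.imwrite("pics/a3.png",cv2.resize(b,None,fx=2.5,fy=2.5))
E
```

```text
t 5.62 p [ 0.5198 -0.3346  0.1526] yaw 1.395 tilt [-0.0047  0.0019] gap 0.032 F [-0.5  0.5 -1. ] j [-0.7   0.43  0.03  1.17 -0.   -0.53]
.521,-.3327,.096,1.398 shift [0.0566, 0.002, 0.0011] rot [-0.003, -0.005, -0.001] yawT 1.398 j6pred -0.52
```

View pics/a3.png

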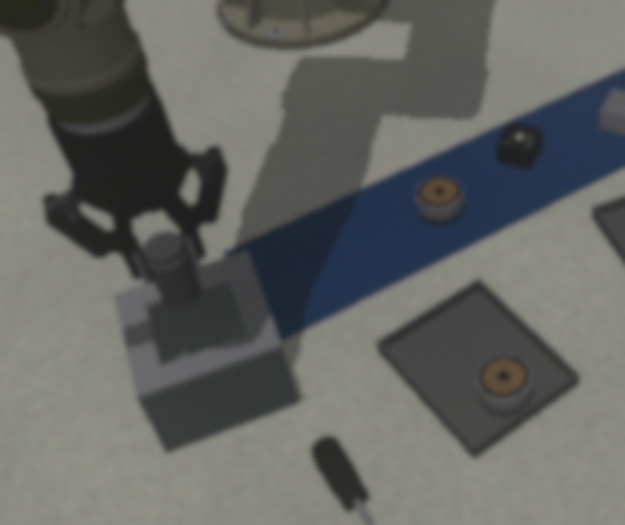

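The cell (crop (175,270)) hangs above the middle of the port (about (195,320)); descending and checking before release.

Request:
drive_tool --moves '[[[0.014, 0.002, 0.001, 0, -0.004, 0, 230], [0.028, 0.002, 0.001, 0, -0.004, 0, 230], [0.043, 0.002, 0.001, 0, -0.004, 0, 230], [0.0566, 0.002, 0.001, 0, -0.004, 0, 230], [0.0566, 0.002, 0.001, 0, -0.004, 0, 230]]]'

```text
clock: 6.3
tcp_pos: [0.5193, -0.3298, 0.0945]
orientation: [0.703, 0.063, 0.706, -0.06]
wrist_force: [-0.2, 0.4, -0.7]
finger_gap: 0.0319
```

```bash
python3 h.py .521,-.3327,.096,1.398; python3 - <<'E'
from workcell import cams;import cv2,numpy as np
b=cams.read_camera("scene")[130:340,60:310]
cv2.imwrite("pics/a4.png",cv2.resize(b,None,fx=2.5,fy=2.5))
E
```

```text
t 6.3 p [ 0.5193 -0.3298  0.0945] yaw 1.397 tilt [-0.0039  0.0045] gap 0.0319 F [-0.2  0.4 -0.7] j [-0.7   0.46 -0.07  1.04  0.   -0.52]
.521,-.3327,.096,1.398 shift [-0.0015, -0.0026, 0.0022] rot [-0.001, -0.005, -0.004] yawT 1.398 j6pred -0.53
```

View pics/a4.png

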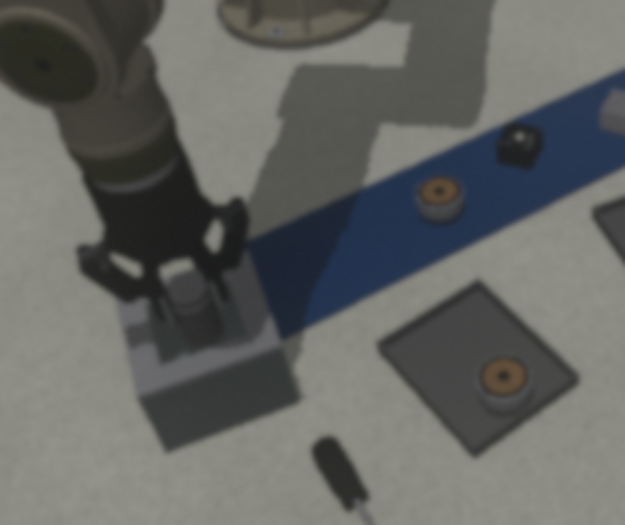

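The cell's lower part is inside the port, central (crop (195,325)), with no contact force. Releasing.

Request:
drive_tool --moves '[[[-0.0015, -0.0026, 0.002, 0, 0, 0, 100], [-0.0015, -0.0026, 0.002, 0, 0, 0, 80], [-0.0015, -0.0026, 0.002, 0, 0, 0, 80], [-0.0015, -0.0026, 0.002, 0, 0, 0, 80], [-0.04, -0.0026, 0.002, 0, 0, 0, 80]]]'

```text
clock: 6.98
tcp_pos: [0.5194, -0.3317, 0.1327]
orientation: [0.701, 0.064, 0.707, -0.059]
wrist_force: [0.7, -0.0, -0.4]
finger_gap: 0.0585
```

Request:
drive_tool --moves '[[[-0.03, 0, 0, 0, 0, 0, 0], [-0.04, 0, 0, 0, 0, 0, 0], [-0.04, 0.06, -0.01, 0, 0, 0, 0], [-0.04, 0.12, -0.02, 0, 0, 0, 0], [-0.04, 0.18, -0.04, 0, 0, 0, 0]]]'

```text
clock: 7.6
tcp_pos: [0.5115, -0.1469, 0.1733]
orientation: [0.701, 0.065, 0.708, -0.059]
wrist_force: [1.6, -0.2, 0.1]
finger_gap: 0.0855
```

```bash
python3 h.py .4565,-.0562,.1,1.35; python3 - <<'E'
from workcell import cams;import cv2,numpy as np
a=cams.read_camera("top")[180:270,380:490];b=cams.read_camera("scene")[220:310,90:200]
cv2.imwrite("pics/a5.png",cv2.resize(np.hstack([a,b]),None,fx=3.5,fy=3.5))
E
```

```text
t 7.6 p [ 0.5115 -0.1469  0.1733] yaw 1.396 tilt [-0.0084  0.0085] gap 0.0855 F [ 1.6 -0.2  0.1] j [-0.43  0.26 -0.16  1.15  0.   -0.26]
.4565,-.0562,.1,1.35 shift [0.0745, 0.0792, -0.0692] rot [0.046, -0.01, -0.007] yawT 1.35 j6pred -0.06
```

View pics/a5.png

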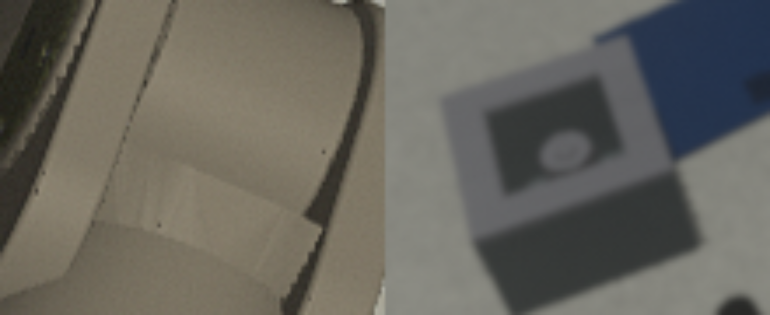

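The scene picture shows the cell standing inside the box through the port (right half, (565,150)), lid clear. Next the speaker.

```bash
python3 h.py .4565,-.0562,.08,1.658
```

```text
t 7.7 p [ 0.5095 -0.1428  0.1734] yaw 1.402 tilt [-0.0113  0.011 ] gap 0.0853 F [-0.1 -0.7 -0.2] j [-0.43  0.26 -0.17  1.16  0.01 -0.26]
.4565,-.0562,.08,1.658 shift [0.095, 0.0757, -0.0655] rot [-0.256, -0.012, -0.011] yawT 1.658 j6pred -0.36
```

Request:
drive_tool --moves '[[[0.02, 0.025, -0.022, -0.085, -0.005, -0.005, 0], [0.04, 0.05, -0.044, -0.17, -0.012, -0.011, 0], [0.065, 0.0757, -0.0655, -0.256, -0.012, -0.011, 0], [0.093, 0.0757, -0.0655, -0.256, -0.012, -0.011, 0], [0.093, 0.0757, -0.0655, -0.256, -0.012, -0.011, 0]]]'

```text
clock: 8.32
tcp_pos: [0.4544, -0.0556, 0.08]
orientation: [0.705, -0.031, 0.708, 0.031]
wrist_force: [-0.1, -0.6, -0.6]
finger_gap: 0.0853
```

```bash
python3 h.py .4565,-.0562,.005,1.658
```

```text
t 8.32 p [ 0.4544 -0.0556  0.08  ] yaw 1.659 tilt [-0.0043  0.0007] gap 0.0853 F [-0.1 -0.6 -0.6] j [-0.3   0.2  -0.5   0.88 -0.   -0.38]
.4565,-.0562,.005,1.658 shift [0.075, -0.0008, 0.0023] rot [0.001, -0.004, -0.001] yawT 1.658 j6pred -0.38
```

Request:
drive_tool --moves '[[[0.025, -0.001, 0.002, 0, -0.003, 0, 0], [0.05, -0.001, 0.002, 0, -0.003, 0, 0], [0.067, -0.001, 0.002, 0, -0.003, 0, 0], [0.073, -0.001, 0.002, 0, -0.003, 0, 0], [0.073, -0.001, 0.002, 0, -0.003, 0, 50]]]'

```text
clock: 8.95
tcp_pos: [0.4568, -0.0569, 0.0074]
orientation: [0.706, -0.031, 0.707, 0.031]
wrist_force: [-0.2, -0.1, -0.7]
finger_gap: 0.0699
```

```bash
python3 h.py .4565,-.0562,.005,1.658
```

```text
t 8.95 p [ 0.4568 -0.0569  0.0074] yaw 1.658 tilt [-0.0009  0.0008] gap 0.0699 F [-0.2 -0.1 -0.7] j [-0.3   0.3  -0.59  0.69  0.   -0.39]
.4565,-.0562,.005,1.658 shift [0.0024, 0.0007, -0.0002] rot [0.0, -0.001, -0.001] yawT 1.658 j6pred -0.38
```

Request:
drive_tool --moves '[[[0.002, 0.0005, 0, 0, 0, 0, 90], [0.002, 0.0005, 0, 0, 0, 0, 130], [0.002, 0.0005, 0, 0, 0, 0, 180], [0.002, 0.0005, 0, 0, 0, 0, 180], [0.002, 0.0005, 0, 0, 0, 0, 180]]]' --squeeze 30

```text
clock: 9.57
tcp_pos: [0.4577, -0.0568, 0.0062]
orientation: [0.707, -0.031, 0.706, 0.031]
wrist_force: [-0.5, -0.5, 5.4]
finger_gap: 0.0493
```

```bash
python3 h.py .50,-.08,.09,1.658
```

```text
t 9.57 p [ 0.4577 -0.0568  0.0062] yaw 1.658 tilt [ 0.001  -0.0001] gap 0.0493 F [-0.5 -0.5  5.4] j [-0.3   0.3  -0.59  0.68  0.   -0.39]
.50,-.08,.09,1.658 shift [-0.0837, -0.0268, 0.0402] rot [0.0, 0.001, 0.0] yawT 1.658 j6pred -0.42
```

Request:
drive_tool --moves '[[[-0.03, 0, 0, 0, 0, 0, 180], [-0.06, 0, 0, 0, 0, 0, 180], [-0.09, 0, 0.0, 0, 0, 0, 180], [-0.09, -0.013, 0.03, 0, 0, 0, 180], [-0.09, -0.026, 0.06, 0, 0, 0, 180]]]'

```text
clock: 10.2
tcp_pos: [0.5203, -0.0775, 0.097]
orientation: [0.707, -0.031, 0.706, 0.031]
wrist_force: [0.3, -0.4, -0.3]
finger_gap: 0.0488
```

```bash
python3 h.py .6228,-.1351,.08,1.658; python3 - <<'E'
from workcell import cams;import cv2,numpy as np
a=cams.read_camera("top")[120:310,200:440];b=cams.read_camera("scene")[130:320,130:370]
cv2.imwrite("pics/a6.png",cv2.resize(np.hstack([a,b]),None,fx=1.66,fy=1.66))
E
```

```text
t 10.2 p [ 0.5203 -0.0775  0.097 ] yaw 1.658 tilt [ 0.002  -0.0003] gap 0.0488 F [ 0.3 -0.4 -0.3] j [-0.3   0.3  -0.32  0.95  0.   -0.39]
.6228,-.1351,.08,1.658 shift [0.0172, -0.0663, 0.097] rot [0.0, 0.002, 0.0] yawT 1.658 j6pred -0.45
```

View pics/a6.png

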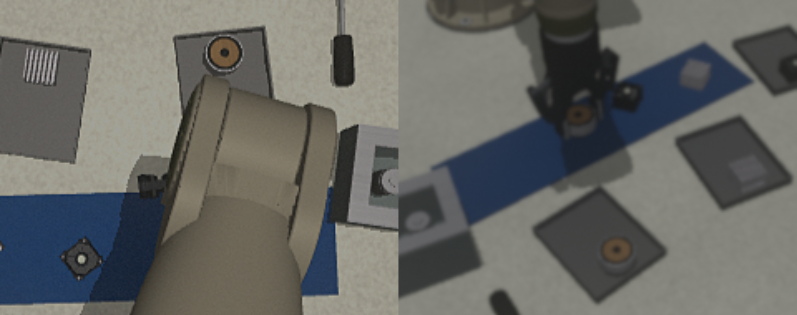

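Speaker is level in the jaws (right half, (578,115)); moving over its tray.

Request:
drive_tool --moves '[[[0.0, -0.022, 0.032, 0, 0, 0, 180], [0.0, -0.044, 0.065, 0, 0.002, 0, 180], [0.01, -0.0663, 0.097, 0, 0.002, 0, 180], [0.03, -0.0663, 0.097, 0, 0.002, 0, 180], [0.04, -0.0663, 0.097, 0, 0.002, 0, 180]]]'

```text
clock: 10.92
tcp_pos: [0.6238, -0.1358, 0.0551]
orientation: [0.706, -0.031, 0.707, 0.031]
wrist_force: [-0.3, -0.8, -0.6]
finger_gap: 0.0491
```

```bash
python3 h.py .6228,-.1351,.008,1.658
```

```text
t 10.93 p [ 0.6238 -0.1358  0.0551] yaw 1.658 tilt [-0.0014  0.0002] gap 0.0491 F [-0.3 -0.8 -0.6] j [-0.34  0.53 -0.06  0.98 -0.   -0.43]
.6228,-.1351,.008,1.658 shift [0.0471, 0.0007, -0.0008] rot [-0.0, -0.001, -0.0] yawT 1.658 j6pred -0.43
```

Request:
drive_tool --moves '[[[0.015, 0, -0.001, 0, 0, 0, 180], [0.03, 0, -0.001, 0, 0, 0, 180], [0.04, 0, -0.001, 0, 0, 0, 180], [0.044, 0, -0.001, 0, 0, 0, 180], [0.045, 0, -0.001, 0, 0, 0, 180]]]'

```text
clock: 11.55
tcp_pos: [0.6228, -0.1359, 0.01]
orientation: [0.706, -0.031, 0.707, 0.031]
wrist_force: [0.4, -0.4, -0.5]
finger_gap: 0.049
```

```bash
python3 h.py .6228,-.1351,.007,1.658
```

```text
t 11.55 p [ 0.6228 -0.1359  0.01  ] yaw 1.658 tilt [-0.0013  0.0002] gap 0.049 F [ 0.4 -0.4 -0.5] j [-0.34  0.57 -0.12  0.88 -0.   -0.43]
.6228,-.1351,.007,1.658 shift [0.003, 0.0008, 0.0001] rot [-0.0, -0.001, -0.0] yawT 1.658 j6pred -0.43
```

Request:
drive_tool --moves '[[[0.001, 0, 0, 0, 0, 0, 180], [0.002, 0, 0, 0, 0, 0, 180], [0.003, 0, 0, 0, 0, 0, 180], [0.003, 0, 0, 0, 0, 0, 180], [0.003, 0, 0, 0, 0, 0, 180]]]'

```text
clock: 12.18
tcp_pos: [0.623, -0.1359, 0.0073]
orientation: [0.706, -0.031, 0.707, 0.031]
wrist_force: [-0.5, -0.3, 0.1]
finger_gap: 0.0487
```

Request:
drive_tool --moves '[[[0.0005, 0, 0, 0, 0, 0, 180], [0.001, 0, 0, 0, 0, 0, 180], [0.001, 0, 0, 0, 0, 0, 180], [0.001, 0, 0, 0, 0, 0, 180], [0.001, 0, 0, 0, 0, 0, 180]]]'

```text
clock: 12.8
tcp_pos: [0.623, -0.136, 0.0073]
orientation: [0.706, -0.031, 0.707, 0.031]
wrist_force: [-2.9, 1.0, 5.8]
finger_gap: 0.0491
```

Contact (5.8 N upward); releasing.

Request:
drive_tool --moves '[[[0, 0, 0, 0, 0, 0, 90], [0, 0, 0, 0, 0, 0, 65], [0, 0, 0, 0, 0, 0, 65], [-0.015, 0, 0, 0, 0, 0, 65], [-0.05, 0, 0, 0, 0, 0, 65]]]'

```text
clock: 13.42
tcp_pos: [0.6216, -0.1355, 0.0567]
orientation: [0.705, -0.03, 0.708, 0.031]
wrist_force: [1.4, -0.1, 0.1]
finger_gap: 0.0636
```

```bash
python3 h.py .4327,.0602,.09,0.62 .4327,.0602,.09,2.19 .55,-.04,.11,2.19
```

```text
t 13.43 p [ 0.6216 -0.1355  0.0567] yaw 1.658 tilt [-0.0038  0.001 ] gap 0.0636 F [ 1.4 -0.1  0.1] j [-0.34  0.53 -0.06  0.98 -0.   -0.43]
.4327,.0602,.09,0.62 shift [-0.0324, 0.2114, -0.1714] rot [1.038, -0.004, 0.001] yawT 0.62 j6pred 0.96
.4327,.0602,.09,2.19 shift [-0.0324, 0.2114, -0.1714] rot [-0.532, -0.003, -0.002] yawT 2.19 j6pred -0.61
.55,-.04,.11,2.19 shift [-0.0529, 0.1014, -0.0633] rot [-0.532, -0.003, -0.002] yawT 2.19 j6pred -0.82
```

Request:
drive_tool --moves '[[[-0.05, 0.02, -0.016, -0.1, 0, 0, 0], [-0.053, 0.068, -0.055, -0.21, 0, 0, 0], [-0.053, 0.116, -0.094, -0.32, 0, 0, 0], [-0.045, 0.164, -0.133, -0.43, 0, 0, 0], [-0.035, 0.2114, -0.1714, -0.532, -0.003, 0, 0]]]'

```text
clock: 14.05
tcp_pos: [0.4321, 0.0614, 0.0938]
orientation: [0.674, -0.216, 0.672, 0.217]
wrist_force: [0.1, 1.4, 0.1]
finger_gap: 0.0852
```

```bash
python3 h.py .4327,.0602,.04,2.19; python3 - <<'E'
from workcell import cams,finder;import cv2,numpy as np,pickle
A=cams.read_camera("top")
cv2.imwrite("pics/a7.png",cv2.resize(A[120:310,80:480],None,fx=2,fy=2))
o={}
for k in("heatsink","fan"): o[k]=finder.regions_of("top",k);print(k,[(q['conf'],q['point']) for q in o[k]])
pickle.dump(o,open("m2.pkl","wb"))
E
```

```text
t 14.05 p [0.4321 0.0614 0.0938] yaw 2.193 tilt [0.0017 0.0022] gap 0.0852 F [0.1 1.4 0.1] j [-0.04  0.14 -0.53  0.9   0.   -0.67]
.4327,.0602,.04,2.19 shift [0.0538, -0.0014, -0.0003] rot [0.003, 0.003, -0.001] yawT 2.19 j6pred -0.67
heatsink [(0.4, [181.9, 266.6])]
fan []
```

View pics/a7.png

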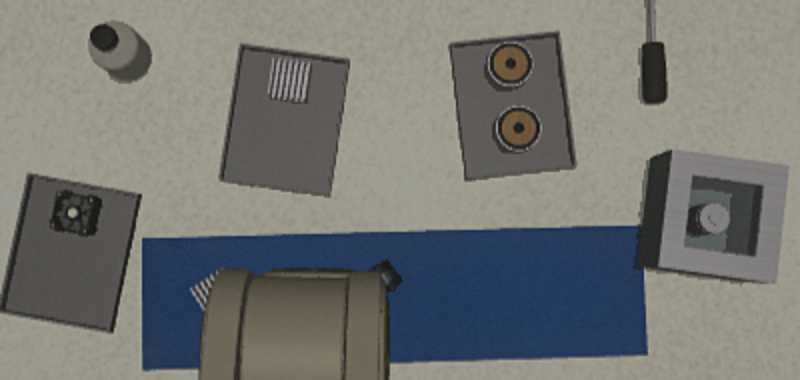

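The speaker sits flat in its tray (crop (518,130)) beside the sample (510,65), and the cell is visible in the box (712,218). Descending on the fan.

Request:
drive_tool --moves '[[[0.03, -0.0014, 0, 0, 0.003, 0, 0], [0.06, -0.0014, 0, 0, 0.003, 0, 0], [0.08, -0.0014, 0, 0, 0.003, 0, 0], [0.087, -0.0014, 0, 0, 0.003, 0, 0], [0.087, -0.0014, 0, 0, 0.003, 0, 50]]]'

```text
clock: 14.82
tcp_pos: [0.4311, 0.0606, 0.0063]
orientation: [0.672, -0.216, 0.675, 0.217]
wrist_force: [0.6, -0.4, -0.5]
finger_gap: 0.0701
```

```bash
python3 h.py .4327,.0602,.005,2.19
```

```text
t 14.82 p [0.4311 0.0606 0.0063] yaw 2.192 tilt [-0.0048  0.0003] gap 0.0701 F [ 0.6 -0.4 -0.5] j [-0.05  0.26 -0.64  0.67  0.   -0.67]
.4327,.0602,.005,2.19 shift [0.0013, -0.0013, 0.001] rot [0.002, -0.004, -0.003] yawT 2.19 j6pred -0.67
```

Request:
drive_tool --moves '[[[0.001, -0.001, 0.001, 0, -0.004, -0.003, 90], [0.001, -0.001, 0.001, 0, -0.004, -0.003, 130], [0.001, -0.001, 0.001, 0, -0.004, -0.003, 180], [0.001, -0.001, 0.001, 0, -0.004, -0.003, 200], [0.001, -0.001, 0.001, 0, -0.004, -0.003, 200]]]' --squeeze 25

```text
clock: 15.45
tcp_pos: [0.4334, 0.0603, 0.0061]
orientation: [0.674, -0.217, 0.673, 0.216]
wrist_force: [-0.6, -0.4, 5.5]
finger_gap: 0.0395
```

```bash
python3 h.py .4327,.0602,.1,k
```

```text
t 15.45 p [0.4334 0.0603 0.0061] yaw 2.192 tilt [ 0.0021 -0.0001] gap 0.0395 F [-0.6 -0.4  5.5] j [-0.05  0.26 -0.65  0.66  0.   -0.67]
.4327,.0602,.1,k shift [-0.0939, 0.0002, -0.0005] rot [0.0, 0.002, 0.001] yawT 2.192 j6pred -0.67
```

Request:
drive_tool --moves '[[[-0.03, 0, 0, 0, 0, 0, 200], [-0.06, 0, 0, 0, 0, 0, 200], [-0.09, 0, 0, 0, 0, 0, 200], [-0.1, 0, 0, 0.1, 0, 0, 200], [-0.1, 0, 0, 0.2, 0, 0, 200]]]'

```text
clock: 16.08
tcp_pos: [0.4338, 0.0604, 0.1072]
orientation: [0.693, -0.147, 0.69, 0.147]
wrist_force: [0.1, -0.5, -0.4]
finger_gap: 0.0395
```

```bash
python3 h.py .4765,.3506,.09,1.352; python3 - <<'E'
from workcell import cams;import cv2,numpy as np
b=cams.read_camera("scene")[80:270,160:420]
cv2.imwrite("pics/a8.png",cv2.resize(b,None,fx=2.2,fy=2.2))
E
```

```text
t 16.07 p [0.4338 0.0604 0.1072] yaw 1.989 tilt [ 0.0042 -0.0001] gap 0.0395 F [ 0.1 -0.5 -0.4] j [-0.05  0.13 -0.51  0.93  0.   -0.46]
.4765,.3506,.09,1.352 shift [0.0173, 0.2479, 0.1569] rot [0.637, 0.004, 0.001] yawT 1.352 j6pred 0.67
```

View pics/a8.png

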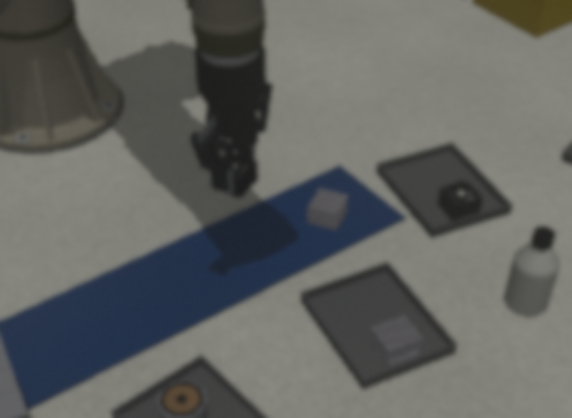

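The fan is off the mat, held in the jaws (crop (235,180)). Moving over the fan tray.

Request:
drive_tool --moves '[[[0, 0.048, 0.03, 0.1, 0, 0, 200], [0, 0.096, 0.061, 0.21, 0, 0, 200], [0, 0.144, 0.091, 0.32, 0, 0, 200], [0.005, 0.193, 0.122, 0.43, 0, 0, 200], [0.017, 0.243, 0.153, 0.54, 0.002, 0, 200]]]'

```text
clock: 16.75
tcp_pos: [0.4756, 0.3465, 0.0898]
orientation: [0.706, 0.045, 0.705, -0.045]
wrist_force: [1.5, -0.4, -0.1]
finger_gap: 0.0397
```

```bash
python3 h.py .4765,.3506,.05,1.352
```

```text
t 16.75 p [0.4756 0.3465 0.0898] yaw 1.444 tilt [ 0.0022 -0.    ] gap 0.0397 F [ 1.5 -0.4 -0.1] j [ 0.49  0.41 -0.16  0.99 -0.    0.62]
.4765,.3506,.05,1.352 shift [0.0398, 0.0041, 0.0003] rot [0.092, 0.002, -0.0] yawT 1.352 j6pred 0.72
```

Request:
drive_tool --moves '[[[0.01, 0.004, 0, 0.09, 0.002, 0, 200], [0.035, 0.004, 0, 0.092, 0.002, 0, 200], [0.06, 0.004, 0, 0.092, 0.002, 0, 200], [0.076, 0.004, 0, 0.092, 0.002, 0, 200], [0.078, 0.004, 0, 0.092, 0.002, 0, 200]]]'

```text
clock: 17.38
tcp_pos: [0.4752, 0.3498, 0.0105]
orientation: [0.702, 0.076, 0.704, -0.077]
wrist_force: [-0.6, -0.4, -0.6]
finger_gap: 0.0395
```

```bash
python3 h.py .4765,.3506,.007,1.352
```

```text
t 17.38 p [0.4752 0.3498 0.0105] yaw 1.353 tilt [-0.0024 -0.0011] gap 0.0395 F [-0.6 -0.4 -0.6] j [ 0.5   0.5  -0.25  0.83  0.    0.72]
.4765,.3506,.007,1.352 shift [0.0034, 0.001, 0.0011] rot [0.001, -0.002, 0.002] yawT 1.352 j6pred 0.72
```

Request:
drive_tool --moves '[[[0.001, 0, 0, 0, -0.002, 0, 200], [0.002, 0, 0, 0, -0.002, 0, 200], [0.003, 0, 0, 0, -0.002, 0, 200], [0.0035, 0, 0, 0, -0.002, 0, 200], [0.0035, 0, 0, 0, -0.002, 0, 200]]]'

```text
clock: 18.0
tcp_pos: [0.4753, 0.3499, 0.0072]
orientation: [0.703, 0.076, 0.703, -0.077]
wrist_force: [-0.3, -1.1, -0.3]
finger_gap: 0.0395
```

Request:
drive_tool --moves '[[[0.0005, 0, 0, 0, 0, 0, 200], [0.001, 0, 0, 0, 0, 0, 200], [0.001, 0, 0, 0, 0, 0, 200], [0.001, 0, 0, 0, 0, 0, 200], [0.001, 0, 0, 0, 0, 0, 200]]]'

```text
clock: 18.62
tcp_pos: [0.4753, 0.3499, 0.0071]
orientation: [0.703, 0.076, 0.703, -0.077]
wrist_force: [-2.5, -0.8, 7.7]
finger_gap: 0.04
```

Contact (7.7 N); releasing.

Request:
drive_tool --moves '[[[0, 0, 0, 0, 0, 0, 110], [0, 0, 0, 0, 0, 0, 80], [0, 0, 0, 0, 0, 0, 80], [-0.015, 0, 0, 0, 0, 0, 80], [-0.05, 0, 0, 0, 0, 0, 80]]]'

```text
clock: 19.25
tcp_pos: [0.474, 0.3493, 0.0567]
orientation: [0.702, 0.076, 0.704, -0.078]
wrist_force: [-0.0, 0.0, -0.3]
finger_gap: 0.0585
```

```bash
python3 h.py .4543,.1866,.08,0.57 .4543,.1866,.08,2.14
```

```text
t 19.25 p [0.474  0.3493 0.0567] yaw 1.353 tilt [-0.0029 -0.0029] gap 0.0585 F [-0.   0.  -0.3] j [ 0.5   0.45 -0.2   0.93 -0.    0.72]
.4543,.1866,.08,0.57 shift [-0.0228, -0.1632, 0.0159] rot [0.783, -0.001, 0.004] yawT 0.57 j6pred 1.25
.4543,.1866,.08,2.14 shift [-0.0228, -0.1632, 0.0159] rot [-0.787, -0.003, 0.002] yawT 2.14 j6pred -0.32
```

Request:
drive_tool --moves '[[[-0.04, 0, 0, -0.15, 0, 0, 0], [-0.05, -0.04, 0.004, -0.31, 0, 0, 0], [-0.05, -0.08, 0.008, -0.47, 0, 0, 0], [-0.04, -0.12, 0.012, -0.63, 0, 0, 0], [-0.025, -0.1632, 0.0159, -0.787, -0.003, 0.002, 0]]]'

```text
clock: 19.88
tcp_pos: [0.4552, 0.1858, 0.0836]
orientation: [0.679, -0.201, 0.677, 0.2]
wrist_force: [0.2, -0.5, 0.5]
finger_gap: 0.0858
```

```bash
python3 h.py .4543,.1866,.006,2.14; python3 - <<'E'
from workcell import cams;import cv2,numpy as np
A=cams.read_camera("top")[180:310,60:280];b=cams.read_camera("scene")[110:240,240:460]
cv2.imwrite("pics/a9.png",cv2.resize(np.hstack([A,b]),None,fx=1.8,fy=1.8))
E
```

```text
t 19.88 p [0.4552 0.1858 0.0836] yaw 2.146 tilt [0.0029 0.0002] gap 0.0858 F [ 0.2 -0.5  0.5] j [ 0.22  0.25 -0.42  0.9  -0.   -0.35]
.4543,.1866,.006,2.14 shift [0.0776, 0.0013, -0.0005] rot [0.006, 0.003, 0.001] yawT 2.14 j6pred -0.34
```

View pics/a9.png

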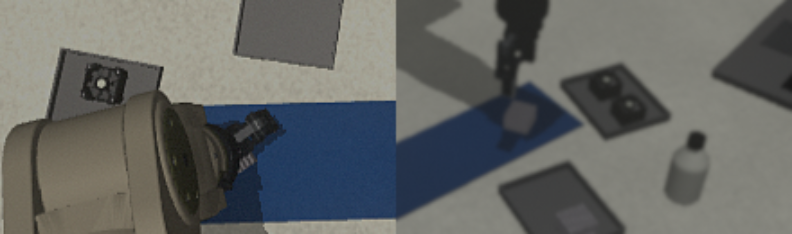

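The fan is in its tray (right half, (606,85)) beside the sample (628,107); the gripper is over the heat sink (518,118). Descending.

Request:
drive_tool --moves '[[[0.03, 0.001, -0.0005, 0, 0.002, 0, 0], [0.055, 0.001, -0.0005, 0, 0.002, 0, 0], [0.07, 0.001, -0.0005, 0, 0.002, 0, 0], [0.077, 0.001, -0.0005, 0, 0.002, 0, 0], [0.077, 0.001, -0.0005, 0, 0.002, 0, 50]]]'

```text
clock: 20.6
tcp_pos: [0.4512, 0.184, 0.0049]
orientation: [0.677, -0.199, 0.681, 0.197]
wrist_force: [0.2, -0.5, 0.3]
finger_gap: 0.0703
```

```bash
python3 h.py .4543,.1866,.005,2.14
```

```text
t 20.6 p [0.4512 0.184  0.0049] yaw 2.138 tilt [-0.0051 -0.0033] gap 0.0703 F [ 0.2 -0.5  0.3] j [ 0.22  0.34 -0.52  0.71 -0.   -0.34]
.4543,.1866,.005,2.14 shift [-0.0002, 0.0005, 0.004] rot [-0.002, -0.006, 0.0] yawT 2.14 j6pred -0.34
```

Request:
drive_tool --moves '[[[-0.0005, 0.0005, 0.004, 0, -0.006, 0, 60], [-0.0005, 0.0005, 0.004, 0, -0.006, 0, 130], [-0.0005, 0.0005, 0.004, 0, -0.006, 0, 180], [-0.0005, 0.0005, 0.004, 0, -0.006, 0, 200], [-0.0005, 0.0005, 0.004, 0, -0.006, 0, 200]]]' --squeeze 30

```text
clock: 21.22
tcp_pos: [0.4551, 0.1868, 0.0061]
orientation: [0.679, -0.198, 0.678, 0.198]
wrist_force: [0.1, 0.6, 6.4]
finger_gap: 0.0396
```

Request:
drive_tool --moves '[[[0, 0, 0, 0, 0, 0, 200], [-0.03, 0, 0, 0, 0, 0, 200], [-0.06, 0, 0, 0, 0, 0, 200], [-0.09, 0, 0, 0, 0, 0, 200], [-0.09, 0, 0, 0, 0, 0, 200]]]'

```text
clock: 21.85
tcp_pos: [0.4564, 0.1871, 0.0978]
orientation: [0.681, -0.198, 0.677, 0.198]
wrist_force: [-0.6, -0.5, -1.0]
finger_gap: 0.0394
```

```bash
python3 h.py .6137,.1191,.085,1.400; python3 - <<'E'
from workcell import cams;import cv2,numpy as np
b=cams.read_camera("scene")[80:250,200:420]
cv2.imwrite("pics/a10.png",cv2.resize(b,None,fx=2.2,fy=2.2))
E
```

```text
t 21.85 p [0.4564 0.1871 0.0978] yaw 2.138 tilt [0.0054 0.0014] gap 0.0394 F [-0.6 -0.5 -1. ] j [ 0.23  0.24 -0.4   0.93  0.   -0.34]
.6137,.1191,.085,1.400 shift [0.0136, -0.1418, 0.096] rot [0.738, 0.006, -0.0] yawT 1.4 j6pred 0.2
```

View pics/a10.png

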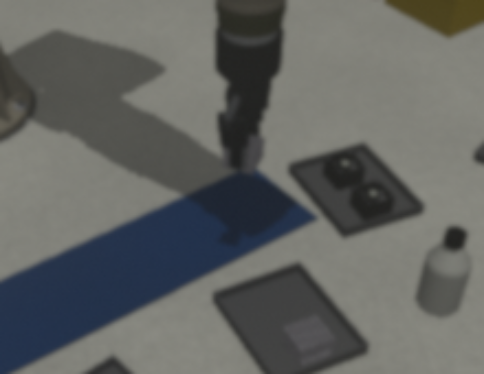

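The heat sink is lifted in the jaws (crop (245,150)). Moving to its tray.

Request:
drive_tool --moves '[[[0, -0.028, 0.019, 0.148, 0, 0, 200], [0, -0.057, 0.038, 0.296, 0.003, 0, 200], [0, -0.085, 0.058, 0.444, 0.005, 0, 200], [0.006, -0.114, 0.077, 0.592, 0.006, 0, 200], [0.0136, -0.1418, 0.096, 0.738, 0.006, 0, 200]]]'

```text
clock: 22.52
tcp_pos: [0.6124, 0.1182, 0.0808]
orientation: [0.702, 0.062, 0.706, -0.062]
wrist_force: [-0.1, -0.0, -0.7]
finger_gap: 0.0396
```

```bash
python3 h.py .6137,.1191,.01,1.400
```

```text
t 22.52 p [0.6124 0.1182 0.0808] yaw 1.395 tilt [-0.0058 -0.0006] gap 0.0396 F [-0.1 -0.  -0.7] j [ 0.06  0.49 -0.07  1.02 -0.    0.24]
.6137,.1191,.01,1.400 shift [0.0708, 0.0012, 0.0015] rot [-0.005, -0.006, 0.002] yawT 1.4 j6pred 0.23
```

Request:
drive_tool --moves '[[[0.022, 0.001, 0.0015, -0.004, -0.006, 0, 200], [0.044, 0.001, 0.0015, -0.004, -0.006, 0, 200], [0.06, 0.001, 0.0015, -0.004, -0.006, 0, 200], [0.069, 0.001, 0.0015, -0.004, -0.006, 0, 200], [0.07, 0.001, 0.0015, -0.004, -0.006, 0, 200]]]'

```text
clock: 23.15
tcp_pos: [0.613, 0.1189, 0.0099]
orientation: [0.704, 0.06, 0.705, -0.061]
wrist_force: [0.9, -0.3, -0.2]
finger_gap: 0.0396
```

```bash
python3 h.py .6137,.1191,.007,1.400
```

```text
t 23.15 p [0.613  0.1189 0.0099] yaw 1.399 tilt [-0.0014 -0.0017] gap 0.0396 F [ 0.9 -0.3 -0.2] j [ 0.06  0.55 -0.15  0.87 -0.    0.24]
.6137,.1191,.007,1.400 shift [0.0029, 0.0003, 0.0007] rot [-0.001, -0.001, 0.002] yawT 1.4 j6pred 0.23
```

Request:
drive_tool --moves '[[[0.001, 0, 0, 0, 0, 0, 200], [0.002, 0, 0, 0, 0, 0, 200], [0.003, 0, 0, 0, 0, 0, 200], [0.003, 0, 0, 0, 0, 0, 200], [0.003, 0, 0, 0, 0, 0, 200]]]'

```text
clock: 23.78
tcp_pos: [0.6131, 0.1189, 0.0072]
orientation: [0.704, 0.06, 0.705, -0.061]
wrist_force: [0.0, 0.9, -0.7]
finger_gap: 0.039
```

Request:
drive_tool --moves '[[[0.0005, 0, 0, 0, 0, 0, 200], [0.001, 0, 0, 0, 0, 0, 200], [0.001, 0, 0, 0, 0, 0, 200], [0.001, 0, 0, 0, 0, 0, 200], [0.001, 0, 0, 0, 0, 0, 200]]]'

```text
clock: 24.4
tcp_pos: [0.6131, 0.1189, 0.0071]
orientation: [0.704, 0.06, 0.705, -0.061]
wrist_force: [-2.3, -0.2, 6.9]
finger_gap: 0.0393
```

Contact (6.9 N); release and lift away.

Request:
drive_tool --moves '[[[0, 0, 0, 0, 0, 0, 110], [0, 0, 0, 0, 0, 0, 80], [0, 0, 0, 0, 0, 0, 80], [-0.015, 0, 0, 0, 0, 0, 80], [-0.05, 0, 0, 0, 0, 0, 80]]]'

```text
clock: 25.02
tcp_pos: [0.6117, 0.1189, 0.0566]
orientation: [0.703, 0.06, 0.706, -0.061]
wrist_force: [0.4, 0.0, 0.6]
finger_gap: 0.0586
```

Request:
drive_tool --moves '[[[-0.06, 0, 0, 0, 0, 0, 80], [-0.12, 0, 0, 0, 0, 0, 80], [-0.15, 0, -0.05, 0, 0, 0, 80], [-0.17, 0, -0.11, 0, 0, 0, 80], [-0.18, 0, -0.17, 0, 0, 0, 80]]]'

```text
clock: 25.65
tcp_pos: [0.4441, 0.1484, 0.2396]
orientation: [0.704, 0.06, 0.705, -0.061]
wrist_force: [-0.0, 0.0, 0.3]
finger_gap: 0.0585
```

Request:
drive_tool --moves '[[[0, 0, 0, 0, 0, 0, 80], [0, 0, 0, 0, 0, 0, 80], [0, 0, 0, 0, 0, 0, 80], [0, 0, 0, 0, 0, 0, 80], [0, 0, 0, 0, 0, 0, 80]]]'

```text
clock: 26.28
tcp_pos: [0.4446, 0.1482, 0.2391]
orientation: [0.704, 0.06, 0.705, -0.061]
wrist_force: [1.0, 0.8, 0.5]
finger_gap: 0.0587
```

```bash
python3 h.py; python3 - <<'E'
from workcell import cams;import cv2,numpy as np
A=cams.read_camera("top");b=cams.read_camera("scene")
cv2.imwrite("pics/b1.png",cv2.resize(A[80:330,60:490],None,fx=1.8,fy=1.8));cv2.imwrite("pics/b2.png",cv2.resize(b[100:360,100:430],None,fx=2.3,fy=2.3))
E
```

```text
t 26.27 p [0.4446 0.1482 0.2391] yaw 1.398 tilt [-0.0019 -0.0014] gap 0.0587 F [1.  0.8 0.5] j [ 0.15  0.11 -0.2   1.27 -0.    0.32]
```

View pics/b1.png

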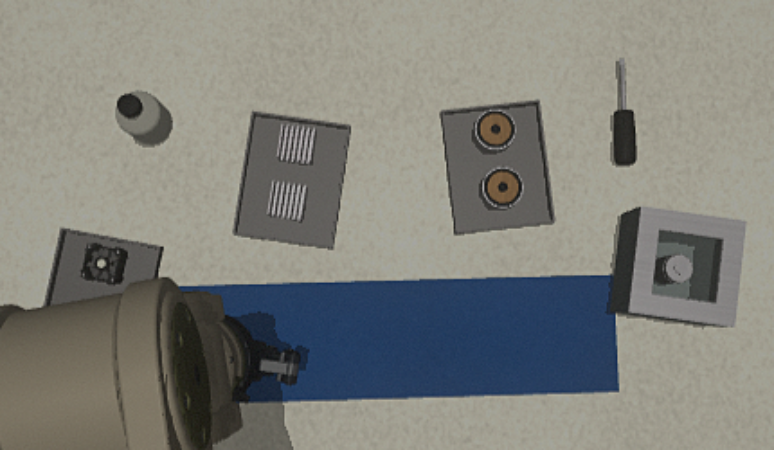

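View pics/b2.png

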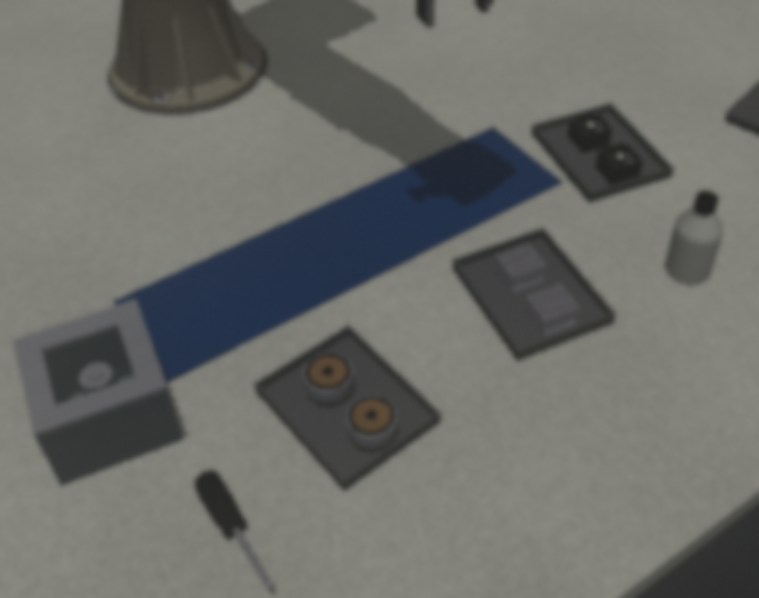

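The top view shows the heat sink (288,202), the speaker (502,188) and the cell in the box (677,267) in place. The scene view shows the fan in its tray at (590,130), the mat empty, and the bottle and screwdriver where they were. Handing in.

```bash
python3 -c "
from workcell import env;print(env.hand_in())"
```

```text
the job is handed in; nothing more can be done
None
```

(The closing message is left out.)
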